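# Tamp the filter disc home and read the depth ring

### The job

Take the tamping rod from its blue stand and press the filter disc of a metal cartridge down its bore until you feel it bottom hard, pressing with about 15 N and never over 25 N. One of the two cartridges still has an old disc on its seat, so there the rod stops too soon with its red ring showing above the top; in the good one the ring sinks right out of sight before the rod bottoms. Leave the rod standing pressed home in the good cartridge, let go, and do not disturb the beaker, bottle and vial near by.

Things in the scene. Friction and masses are not known exactly. Their poses are not given: they have to be found in the camera images.
- rack: Fixed dark steel base plate, 85 x 160 x 8 mm, that carries the two cartridges side by side along its y axis, 28 mm to either side of its middle. Origin: centre of the underside; z up. It stands anywhere on the bench and is turned up to 0.5 rad.
- cartridge_1: One of two identical-looking fixed bare-aluminium cartridges on the rack: square body 44 x 44 mm, 80 mm high, a brass nipple on its -x face. Origin: centre of its underside; z up. One blind, vertical, round bore 13.6 mm wide opens in the middle of its top, with a 1.5 mm chamfer. They swap places at random.
- cartridge_2: The other cartridge, built alike. The hard bottom differs at each start: in the good cartridge the rod tip stops 50 to 62 mm below the mouth, in the one with the old disc 32 to 39 mm below. The bottom is a stiff rubber gasket that gives 1 mm per 9 N beyond the drag. Which is good cannot be seen from outside.
- bore_1 (a point): Centre of the mouth of cartridge_1's bore, at its top face, 80 mm above its underside and 88 mm above the bench. A white filter disc waits 8 to 16 mm below the mouth; it slides down with a steady drag of about 5 N (about 0.2 N more at 15 mm/s) and stays where it is pushed. A disc pressed down in the wrong cartridge may stay so.
- bore_2 (a point): Centre of the mouth of cartridge_2's bore, as bore_1.
- rod_stand: Fixed blue plastic stand, foot 90 x 90 x 6 mm, 50 x 50 mm body to 40 mm height, with a vertical hole 15 mm wide and 30 mm deep in which the rod stands. Origin: centre of the underside.
- rod: Loose tamping rod, 133 mm long, about 0.1 kg (0.08 to 0.13 kg). Origin: centre of its tip (lower end); z runs up along the rod. Steel shaft 12 mm in diameter from the tip (1.5 mm chamfer) to 88 mm, then a black round handle 20 mm in diameter from 88 to 133 mm. It stands upright in the stand at the start, its tip 10 mm above the bench. Its own weight does not move a disc.
- rod_ring (a point): Middle of the 3 mm red ring on the rod's shaft, 45.5 mm above the tip (ring from 44 to 47 mm).
- rod_handle (a point): Middle of the rod's black handle, 110.5 mm above the tip: where to grip it.
- rod_tip (a point): The rod's tip, the lower end of its axis.
- beaker: Loose small glass beaker, 53 x 59 x 61 mm, a bystander. Origin: centre of its underside.
- red_cap_bottle: Loose white bottle with red cap, 49 mm wide, 100 mm high, a bystander. Origin: centre of its underside.
- pink_vial: Loose glass vial with black cap, 25 mm wide, 58 mm high, a bystander. Origin: centre of its underside.
Not all that is in view belongs to the job. Several things have the shape of the rod_stand; the one meant has the colours described above.

How it is judged:
By the outcome, as a careful person would: the job done as asked, in the order asked, and still so for the second after the job is handed in, with the robot touching nothing.
It also fails if it takes over 54 s, if anything falls off the work surface, if the arm or the gripper's body presses on something with over 40 N, if the wrist force passes 120 N, or if a joint passes its speed limit or range.

### The arm

A 6-joint arm with a two-finger parallel gripper is mounted at the origin on a cart in front of the work surface, level with it; the furniture and walls round the work are solid. World frame = base frame: x ahead of the robot, y to its left, z up, the work surface at z = 0. Lengths are in mm, angles in rad, forces in N, time in s.
With the tool pointing down it reaches from about 275 to 1000 mm from the base axis. Payload 8.4 kg.
Tool frame: the origin (TCP) lies midway between the tips of the shut fingers; the grasp point (between the pads) lies 19 mm behind it; z points along the fingers, y is the direction in which the jaws open and shut (so a half turn about z gives the same grasp; the last joint's range is limited). The gripper opens to 85 mm and grips with 20 to 120 N. Pads are 22 mm wide; open, the fingers measure 114 mm over their backs; the gripper's body (76 mm by 85 mm) begins 54 mm behind the grasp point. The pads swing forward as they close: fully open they stand 13 mm farther back than shut.
Start: joints at [1.101, 0.353, 1.633, -0, 1.155, -0.002], TCP at [281.826, 557.854, 204.781] pointing down, gripper open.
Joint ranges: [-2.63, 2.63], [-0.92, 2.1], [0.06, 2.66], [-1.3, 4.44], [0, 2.69], [-3.02, 3.02]. Speed limits (rad/s): [2.22, 2.22, 2.79, 3.14, 3.14, 3.14].

### API

Orientations are given as [roll, pitch, yaw] about the fixed x, y, z axes, in that order (R = Rz(yaw) Ry(pitch) Rx(roll)).
In Python, from rig import r gives the robot as it stands.
- The arm moves only by the tool play_rows, never from a script. Its argument "moves" is a list of rows, each a list of 3 entries, a list of its own where there are three numbers: the turn, a rotation vector about the tool's x, y, z in degrees, then the shift along the tool's x, y, z in mm, then the opening, from 0 (shut) to 1 (fully open). A call has 1 to 20 rows; each row is the pose to reach, as a shift and turn from the pose measured when the call began, along the tool's axes at that moment; what a row does not reach only later rows make up. A row lasts 1/10 s, in which the tool goes at most 50 mm and 8.59 degrees, less where a joint would pass 70% of its speed; a pose out of reach is approached as far as the arm can. A call with a gripper value outside its range is refused whole. The fingers move at their own pace and stop on an object; "newtons" is the grip in N (left out, the last holds). Time passes only in rows, so rows that repeat a pose let the fingers close. It gives the time, the measured TCP pose, the force and the opening at its end, in the units of the state.
- r.sense(): the state, without advancing time (a new reading comes with each control period).
- r.grab_frame(name): name is "side" or "top"; returns a dict with "color" (480x640x3 uint8, red, green, blue), "K" (3x3 intrinsics, pixels), "rvec" (rotation vector, rad) and "tvec" (3), from world to camera coordinates, as OpenCV has them. Camera axes: x right, y down, z forward; pixel columns grow to the right and rows downward; lengths in mm; the calibration is good to about 2 mm. A picture is of the moment at which its call begins. There is no depth.
- r.sign_off(): hands the job in, once; it reports no verdict.
Trained networks look in a picture, given as the dict that the camera call returned (one of the last four; its "shot" number tells which), for a name from the list of things; names that differ only in an ending like _2 or _b are one class to them, and where a whole thing is asked for, a point or a joint stands for the part that bears it (a point fixed in the world has none). Each returns a list of dicts, best first, with "conf" (0 to 1); they miss things now and then, are a little off and sometimes report something else, mostly with a low value. They report only what shows in the picture. A call takes as long as a camera call. They do not tell look-alikes from the thing itself.
- r.silhouettes(picture, name): "mask" (480x640 bool, what is visible of it) and "location" ([column, row] in pixels, amid what is visible of it).
The state is a dict: "clock": time; "qpos": joint angles; "qvel": joint speeds; "joint_efforts": joint torques, N m; "eef_pos": TCP position; "tcp_rot": TCP orientation; "contact_force": force on the tool from outside, world axes, zero at the start; "wrist_torque": the same for the moment, N m; "opening": opening from 0.0 (shut) to 1.0 (fully open).
Only numpy, scipy, OpenCV 4.12 (cv2) and the standard library are available. Lean on these libraries where they do the work, as an engineer would, in place of code of your own. Each camera call takes 0.05 s, during which the arm holds its last target.

## Working session

There is one attempt and no reset: what is moved stays moved. The work goes in short steps, Python scripts to look and compute and a tool call to move; the robot and the scene stay as the last step left them, time stands still between calls to the robot, and variables do not carry over. Pictures are saved under pics/ and viewed, and the job is handed in when it is done.

Besides the shell and the picture viewer there is one more tool, called as a command line: name --argument value ..., lists and objects as JSON in quotes. play_rows: Moves the arm, as the interface text tells. Its arguments: {"type":"object","properties":{"moves":{"type":"array"},"newtons":{"type":"number"}},"required":["moves"]}

```bash
ls; mkdir -p pics
cat > h.py <<'E'
import numpy as np, cv2
from rig import r
def save(f,n): cv2.imwrite('pics/'+n+'.png', f['color'][:,:,::-1])
E
python3 - <<'E'
from h import *
import pickle
print(r.sense())
F={}
for n in('side','top'):
    f=r.grab_frame(n);save(f,n+'0');F[n]=f;print(n,f['K'].tolist(),f['rvec'],f['tvec'])
    for k in('rod','rod_stand','rack','cartridge_1','bore_1','rod_handle','rod_tip','rod_ring','beaker','red_cap_bottle','pink_vial'):
        try:
            print(n,k,[(round(float(d['conf']),2),np.round(d['location'],1).tolist(),int(d['mask'].sum())) for d in r.silhouettes(f,k)][:4])
        except Exception as e: print(k,e)
pickle.dump(F,open('F0.pkl','wb'))
E
```

```text
pics
{'clock': 0.0, 'qpos': array([ 1.10060537e+00,  3.53651189e-01,  1.63414957e+00, -3.55127523e-06,
        1.15521496e+00, -2.41582172e-03]), 'qvel': array([ 0.00256122,  0.00130885, -0.00140284, -0.00097979,  0.00113738,
        0.00158976]), 'joint_efforts': array([ 3.33777883e-03, -6.05191755e+01, -3.42075956e+01,  1.80294887e-04,
        8.51626071e-03,  1.94282649e-05]), 'eef_pos': array([281.58395349, 557.38247156, 204.05321314]), 'tcp_rot': array([-3.14016958e+00, -1.90929753e-07,  2.67381895e+00]), 'contact_force': array([-0.05253883, -0.86383267,  0.57642867]), 'wrist_torque': array([-0.02397005, -0.00514402,  0.03819936]), 'opening': 1.0039253679706772}
side [[531.8307388747944, 0.0, 330.216581373905], [0.0, 531.8307388747944, 238.30683664098134], [0.0, 0.0, 1.0]] [2.23728912e+00 2.05887118e-02 9.78082014e-04] [-557.1804441   143.676872   1068.38621064]
side rod [(0.76, [306.5, 200.3], 284), (0.55, [306.8, 297.3], 1177)]
side rod_stand [(0.93, [309.0, 236.6], 927), (0.6, [280.4, 199.6], 799)]
side rack [(0.63, [317.2, 318.1], 1222)]
side cartridge_1 [(0.82, [319.3, 270.
[... 379 characters left out ...]
)]
top [[573.8254300185441, 0.0, 319.549107854859], [0.0, 573.8254300185441, 251.77540641716408], [0.0, 0.0, 1.0]] [ 2.13755154 -2.11905061  0.19385881] [  91.08957288  541.59833325 1165.8082118 ]
top rod [(0.48, [241.8, 262.4], 139)]
top rod_stand [(0.83, [168.1, 302.0], 1840), (0.57, [249.1, 275.0], 1577)]
top rack [(0.9, [351.6, 271.6], 1708)]
top cartridge_1 [(0.62, [337.1, 256.8], 545)]
top bore_1 [(0.89, [364.4, 261.8], 598), (0.62, [340.6, 260.8], 617)]
top rod_handle [(0.55, [237.3, 260.7], 149)]
top rod_tip [(0.46, [239.6, 260.9], 141)]
top rod_ring []
top beaker [(0.8, [307.3, 194.2], 560)]
top red_cap_bottle [(0.98, [452.7, 215.5], 643)]
top pink_vial [(0.53, [461.2, 274.6], 197)]
```

View pics/side0.png

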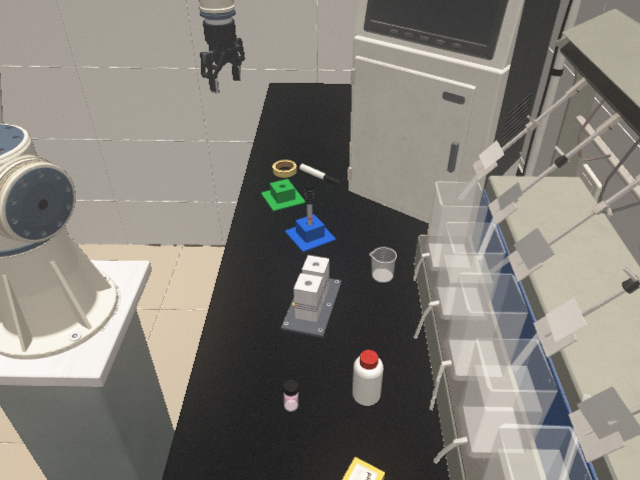

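View pics/top0.png

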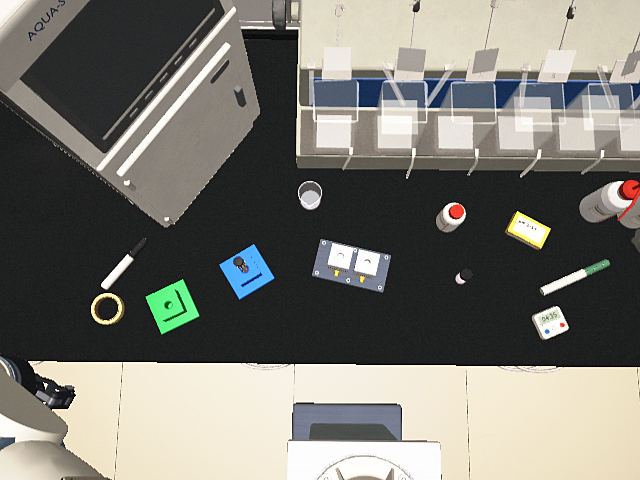

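Run:
```python
import cv2
a=cv2.imread('pics/side0.png')[160:360,220:420];cv2.imwrite('pics/side0z.png',cv2.resize(a,(800,600)[:1]*0 or (600,600),interpolation=cv2.INTER_CUBIC))
a=cv2.imread('pics/top0.png')[180:340,190:410];cv2.imwrite('pics/top0z.png',cv2.resize(a,(792,576),interpolation=cv2.INTER_CUBIC))
```

```text
(no output)
```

View pics/side0z.png

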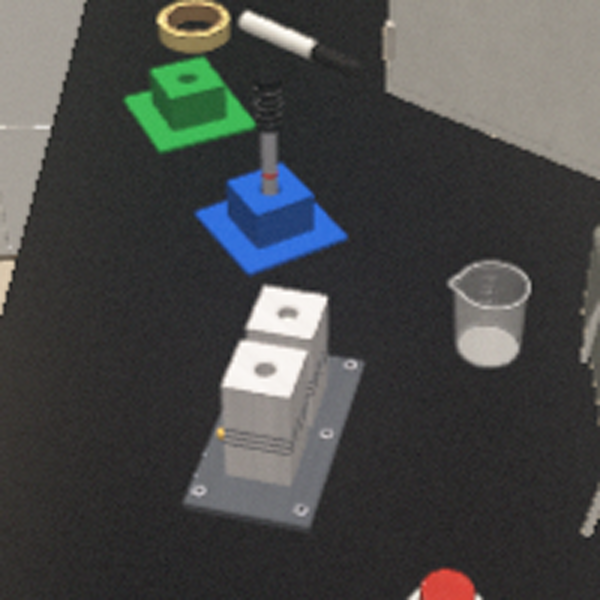

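View pics/top0z.png

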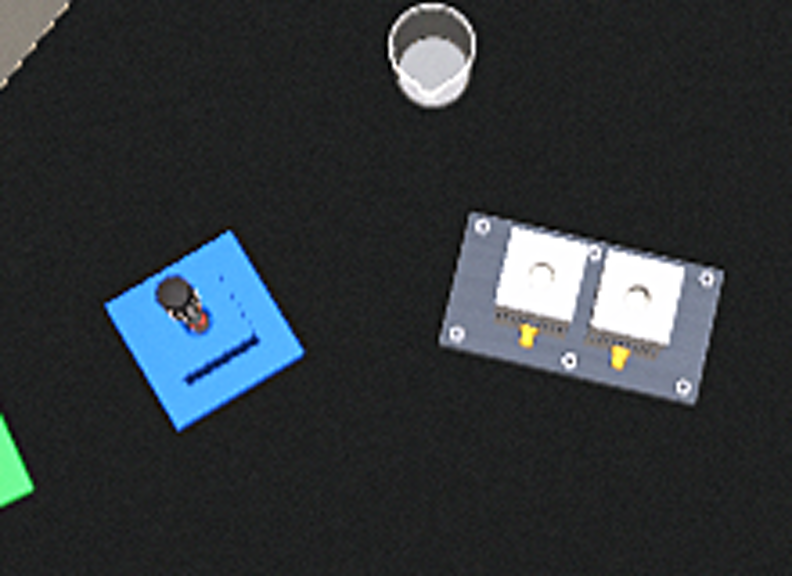

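The side view shows the blue stand with the rod at about (309,230) and its handle at (308,192). The cartridge tops are at about (316,264) and (308,283). In the top view the handle top is at about (239,262) and the cartridge tops at (341,256) and (367,262). Next I'll measure these to sub-pixel level.

```bash
cat >> h.py <<'E'
from scipy.optimize import least_squares
import pickle
def proj(f,P):
    return cv2.projectPoints(np.atleast_2d(np.float64(P)),f['rvec'],f['tvec'],f['K'],None)[0][:,0]
def tri(fs,pxs):
    Ps=[f['K']@np.c_[cv2.Rodrigues(f['rvec'])[0],f['tvec']] for f in fs]
    X=cv2.triangulatePoints(Ps[0],Ps[1],np.float64(pxs[0]),np.float64(pxs[1]))
    X=(X[:3]/X[3]).ravel()
    return X,[proj(f,X)[0]-p for f,p in zip(fs,pxs)]
def blobs(mask,amin=20):
    n,l,s,c=cv2.connectedComponentsWithStats(mask.astype(np.uint8)); 
    return [(s[i],c[i],l==i) for i in range(1,n) if s[i][4]>=amin]
E
python3 - <<'E'
from h import *
F=pickle.load(open('F0.pkl','rb'))
def win(m,b):
    z=np.zeros_like(m);z[b[1]:b[3],b[0]:b[2]]=m[b[1]:b[3],b[0]:b[2]];return z
for n,wr,wb in (('top',(305,230,400,300),(215,240,280,305)),('side',(280,250,345,335),(283,205,340,252))):
    f=F[n];im=f['color'].astype(int);R,G,B=im[...,0],im[...,1],im[...,2]
    m=win((im.min(2)>215),wr)
    for s,c,l in blobs(m,40):
        l=cv2.morphologyEx(l.astype(np.uint8),cv2.MORPH_CLOSE,np.ones((5,5)))
        hull=cv2.convexHull(np.argwhere(l)[:,::-1].astype(np.int32)); M=cv2.moments(hull)
        print(n,'white',s,c.round(2),M['m10']/M['m00'],M['m01']/M['m00'],cv2.boxPoints(cv2.minAreaRect(hull)).round(1).tolist())
    m=win((B>R+60)&(B>G+40),wb)
    for s,c,l in blobs(m,40):
        hull=cv2.convexHull(np.argwhere(l)[:,::-1].astype(np.int32))
        e=cv2.approxPolyDP(hull,4,True)
        print(n,'blue',s,c.round(2),e[:,0].tolist())
    m=win((R>G+60)&(R>B+60),wb)
    for s,c,l in blobs(m,1): print(n,'red',s,c)
print(F['side']['color'][175:215,296:322].min(2)[::1])
E
```

```text
top white [328 243  29  26 470] [340.33 255.56] 341.1125455147302 255.5359152598477 [[327.1000061035156, 263.79998779296875], [332.0, 242.6999969482422], [356.6000061035156, 248.39999389648438], [351.70001220703125, 269.5]]
top white [354 249  26  26 459] [366.77 261.96] 366.7404607631389 261.8876889848812 [[353.70001220703125, 270.20001220703125], [358.6000061035156, 248.89999389648438], [379.8999938964844, 253.8000030517578], [375.0, 275.1000061035156]]
top blue [ 219  244   56   56 1593] [246.88 271.97] [[274, 278], [239, 299], [219, 264], [254, 244]]
top red [245 265   1   1   1] [245. 265.]
top red [245 267   2   4   5] [245.6 268.6]
top red [243 270   1   1   1] [243. 270.]
side white [303 256  26  17 282] [315.51 263.88] 315.5456582633053 263.84145658263304 [[302.70001220703125, 268.8999938964844], [305.1000061035156, 254.6999969482422], [328.20001220703125, 258.5], [325.8999938964844, 272.79998779296875]]
side white [295 274  27  18 320] [307.94 282.48] 307.94001966568334 282.49360865290066 [[294.6000061035156, 287.8999938964844], [297.79998779296875, 272.20001220703125], [321.20001220703125, 276.79998779296875], [318.1000061035156, 292.6000061035156]]
side blue [ 285  214   51   38 1047] [309.45 233.53] [[335, 239], [303, 251], [285, 230], [314, 214]]
side red [308 218   3   2   5] [309.2 218.4]
[[ 37  36  42 ... 187 197 212]
 [ 42  41  37 ... 158 172 182]
 [ 42  42  42 ... 130 143 156]
 ...
 [ 39  35  38 ...  42  40  41]
 [ 37  40  44 ...  45  41  42]
 [ 39  42  36 ...  40  41  41]]
```

Run:
```python
from h import *
F=pickle.load(open('F0.pkl','rb'))
T,S=F['top'],F['side']
def face(f,b,thr):
    g=f['color'].min(2)[b[1]:b[3],b[0]:b[2]].astype(np.float32)
    g=cv2.resize(g,None,fx=8,fy=8,interpolation=cv2.INTER_CUBIC)
    m=cv2.morphologyEx((g>thr).astype(np.uint8),cv2.MORPH_CLOSE,np.ones((41,41)))
    m=cv2.morphologyEx(m,cv2.MORPH_OPEN,np.ones((65,65)))
    out=[]
    for s,c,l in blobs(m,6000):
        out.append(((c+.5)/8-.5+np.array(b[:2]),s[4]/64))
    return out
for thr in (170,200,215):
  t=face(T,(318,236,388,282),thr);s=face(S,(288,250,336,300),thr)
  print(thr,t,s)
  t.sort(key=lambda a:a[0][0]);s.sort(key=lambda a:a[0][1])
  if len(t)==2==len(s):
    X=[]
    for a,b in zip(t,s):
      x,e=tri((T,S),(a[0],b[0]));X.append(x);print(x.round(1),np.round(e,2).tolist())
    d=X[0]-X[1];print('dist',np.linalg.norm(d),'yaw',np.arctan2(-d[0],d[1]))
# stand foot corners at z=6
def onplane(f,p,z):
    R=cv2.Rodrigues(f['rvec'])[0];C=-R.T@f['tvec'];d=R.T@np.linalg.inv(f['K'])@[p[0],p[1],1]
    return C+d*(z-C[2])/d[2]
for f,c in ((T,[[274, 278], [239, 299], [219, 264], [254, 244]]),(S,[[335, 239], [303, 251], [285, 230], [314, 214]])):
    P=np.array([onplane(f,p,6) for p in c]);print(P[:,:2].round(1).tolist(),P.mean(0))
# rack corners from top (zoom coords)
zc=np.array([[472,212],[723,270],[694,404],[440,345]])/3.6+[190,180]-.36
P=np.array([onplane(T,p,8) for p in zc]);print('rack',P[:,:2].round(1).tolist(),P.mean(0))
for n,f in F.items():
    x0,y0,x1,y1=(225,245,265,290) if n=='top' else (290,175,330,240)
    cv2.imwrite(f'pics/rod_{n}.png',cv2.resize(f['color'][y0:y1,x0:x1,::-1],None,fx=9,fy=9,interpolation=cv2.INTER_NEAREST))
```

```text
170 [(array([353.51491188, 258.8394549 ]), np.float64(1073.625))] [(array([311.55558011, 273.75931988]), np.float64(760.09375))]
200 [(array([353.62499608, 258.51202518]), np.float64(997.09375))] [(array([311.53849375, 273.67824285]), np.float64(720.515625))]
215 [(array([340.11752773, 255.76502675]), np.float64(439.515625)), (array([366.6967245 , 261.80465067]), np.float64(447.390625))] [(array([311.53710745, 273.64530677]), np.float64(698.5625))]
[[489.7, 194.2], [443.4, 268.7], [519.4, 314.9], [564.6, 239.9]] [504.28067138 254.44796266   6.        ]
[[565.0, 236.1], [492.5, 190.2], [445.1, 267.9], [511.9, 335.4]] [503.62487748 257.38730379   6.        ]
rack [[577.8, 93.3], [543.2, -59.4], [461.3, -40.9], [495.7, 112.0]] [519.49444573  26.25430714   8.        ]
```

View pics/rod_top.png

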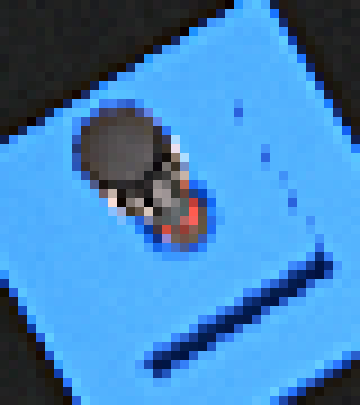

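View pics/rod_side.png

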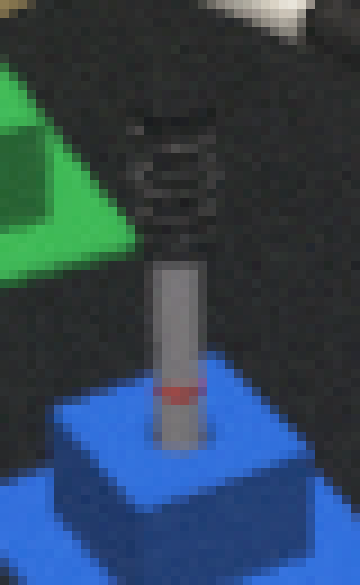

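```bash
cat >> h.py <<'E'
def onplane(f,p,z):
    R=cv2.Rodrigues(f['rvec'])[0];C=-R.T@f['tvec'];d=R.T@np.linalg.inv(f['K'])@[p[0],p[1],1]
    return C+d*(z-C[2])/d[2]
E
python3 - <<'E'
from h import *
F=pickle.load(open('F0.pkl','rb'))
T,S=F['top'],F['side']
for nm,a,b in (('far',(340.4,255.7),(315.6,263.85)),('near',(366.7,261.85),(307.95,282.5)),('handletop',(238.05,260.9),(308.8,188.4))):
    z=88 if nm!='handletop' else 143
    X,e=tri((T,S),(a,b));print(nm,X.round(1),np.round(e,2).tolist(),'T',onplane(T,a,z).round(1),'S',onplane(S,b,z).round(1))
print('ring S',onplane(S,(309.3,218.1),55.5),'ringT',onplane(T,(245.2,268.5),55.5))
for n,x,y in(('m',318,198),('s',340,219)):pass
for f,b in((T,[(386,193,0)],),): pass
# bystanders approx base
for nm,p,q in (('beaker',(309,200),(383,272)),('bottle',(452,218),(366,398)),('vial',(460,278),(291,406))):
    print(nm,onplane(T,p,5).round(),onplane(S,q,5).round())
E
```

```text
far [526.4  53.2  86.7] [[-0.03, -0.17], [-0.2, 0.05]] T [525.9  53.2  88. ] S [526.9  51.9  88. ]
near [514.   -0.7  86.3] [[-0.02, -0.08], [-0.1, 0.02]] T [ 5.136e+02 -5.000e-01  8.800e+01] S [514.4  -2.4  88. ]
handletop [505.4 255.4 133.2] [[0.04, 0.24], [0.24, -0.06]] T [504.2 254.1 143. ] S [505.7 240.  143. ]
ring S [504.9175746  249.72563997  55.5       ] ringT [502.58199831 251.06485077  55.5       ]
beaker [666. 120.   5.] [670. 124.   5.]
bottle [ 628. -198.    5.] [ 621. -198.    5.]
vial [ 493. -211.    5.] [ 495. -217.    5.]
```

```bash
cat >> h.py <<'E'
from scipy.spatial.transform import Rotation as Ro
def to(*P):
    s=r.sense();R=Ro.from_euler('xyz',s['tcp_rot'])
    print('t',round(s['clock'],2),'pos',s['eef_pos'].round(2),'rot',s['tcp_rot'].round(4),'F',s['contact_force'].round(2),'op',round(s['opening'],3))
    for p in P: print(p,'shift',R.inv().apply(np.array(p)-s['eef_pos']).round(2))
    tgt=Ro.from_euler('xyz',[np.pi,0,s['tcp_rot'][2]])
    print('level turn',np.degrees((R.inv()*tgt).as_rotvec()).round(2))
E
python3 -c "
from h import *
to((504,254,205),(504,254,101.5))"
```

```text
t 1.2 pos [281.82 557.85 204.79] rot [-3.1416 -0.      2.6738] F [ 0.41  0.64 -0.28] op 1.0
(504, 254, 205) shift [-3.3531e+02 -1.7104e+02 -2.1000e-01]
(504, 254, 101.5) shift [-335.32 -171.04  103.29]
level turn [-0. -0.  0.]
```

play_rows --moves '[[[0,0,0],[-40,-20,0],1],[[0,0,0],[-80,-41,0],1],[[0,0,0],[-120,-61,0],1],[[0,0,0],[-160,-82,0],1],[[0,0,0],[-200,-102,0],1],[[0,0,0],[-240,-122,0],1],[[0,0,0],[-280,-143,0],1],[[0,0,0],[-315,-161,0],1],[[0,0,0],[-335,-171,0],1],[[0,0,0],[-335,-171,0],1],[[0,0,0],[-335,-171,0],1],[[0,0,0],[-335,-171,0],1]]'

```text
clock: 2.4
eef_pos: [503.1, 255.0, 204.7]
tcp_rot: [3.142, -0.0, 2.674]
contact_force: [-0.3, 0.1, -1.1]
opening: 0.999
```

```bash
python3 -c "
from h import *
to((504,254,101.5))
for n in('side','top'):
    f=r.grab_frame(n);save(f,n+'1')
    b=(260,100,360,240) if n=='side' else (180,200,300,320)
    cv2.imwrite('pics/%s1z.png'%n,cv2.resize(f['color'][b[1]:b[3],b[0]:b[2],::-1],None,fx=4,fy=4,interpolation=cv2.INTER_CUBIC))
"
```

```text
t 2.4 pos [503.14 254.95 204.74] rot [ 3.1415e+00 -4.0000e-04  2.6744e+00] F [-0.26  0.12 -1.06] op 0.999
(504, 254, 101.5) shift [ -1.24  -0.47 103.24]
level turn [ 0.   -0.02 -0.  ]
```

View pics/side1z.png

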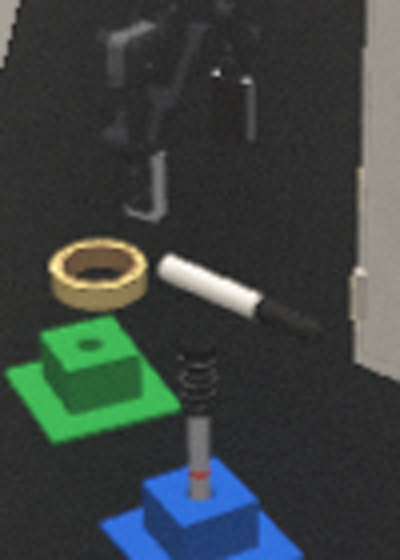

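View pics/top1z.png

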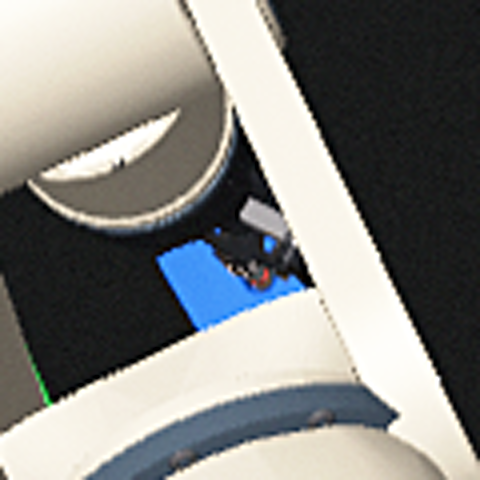

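The side view shows the open jaws straddling the rod column, with pads near (297,150) and (318,125) and the rod at about (309,190). Now I'll descend and grip.

play_rows --moves '[[[0,0,0],[-1,0,20],1],[[0,0,0],[-1,0,45],1],[[0,0,0],[-1,0,70],1],[[0,0,0],[-1,0,90],1],[[0,0,0],[-1,0,100],1],[[0,0,0],[-1,0,103],1],[[0,0,0],[-1,0,103],1],[[0,0,0],[-1,0,103],1],[[0,0,0],[-1,0,103],0],[[0,0,0],[-1,0,103],0],[[0,0,0],[-1,0,103],0],[[0,0,0],[-1,0,103],0],[[0,0,0],[-1,0,103],0],[[0,0,0],[-1,0,103],0],[[0,0,0],[-1,0,103],0],[[0,0,0],[-1,0,103],0]]' --newtons 60

```text
clock: 4.1
eef_pos: [504.2, 254.8, 102.1]
tcp_rot: [3.141, 0.0, 2.675]
contact_force: [0.3, -0.2, 5.0]
opening: 0.201
```

```bash
python3 -c "
from h import *
to((504,254,185))
for n in('side',):
    f=r.grab_frame(n);save(f,n+'2')
    b=(260,120,380,260)
    cv2.imwrite('pics/%s2z.png'%n,cv2.resize(f['color'][b[1]:b[3],b[0]:b[2],::-1],None,fx=4,fy=4,interpolation=cv2.INTER_CUBIC))
"
```

```text
t 4.1 pos [504.23 254.79 102.11] rot [3.1411e+00 2.0000e-04 2.6752e+00] F [ 0.32 -0.24  5.04] op 0.201
(504, 254, 185) shift [ -0.16  -0.77 -82.89]
level turn [0.03 0.01 0.  ]
```

View pics/side2z.png

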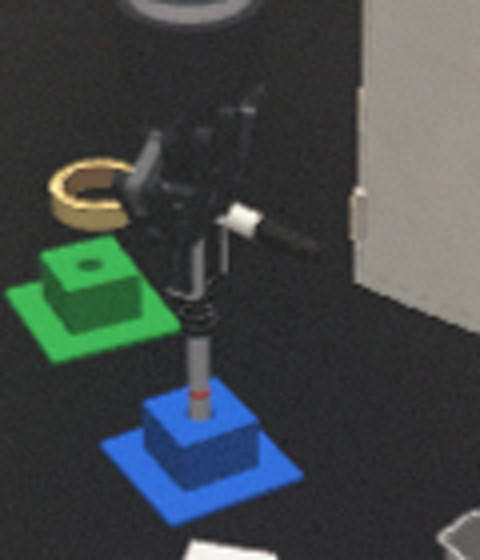

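The fingers hold the handle at opening 0.20, with the rod upright in the blue stand at about (310,210). Now I'll lift.

play_rows --moves '[[[0,0,0],[0,0,-5],0],[[0,0,0],[0,0,-15],0],[[0,0,0],[0,0,-30],0],[[0,0,0],[0,0,-50],0],[[0,0,0],[0,0,-70],0],[[0,0,0],[0,0,-88],0],[[0,0,0],[0,0,-98],0],[[0,0,0],[0,0,-100],0],[[0,0,0],[0,0,-100],0],[[0,0,0],[0,0,-100],0]]'

```text
clock: 5.15
eef_pos: [503.6, 254.5, 201.2]
tcp_rot: [-3.141, -0.001, 2.675]
contact_force: [0.3, -0.1, -1.1]
opening: 0.202
```

```bash
python3 -c "
from h import *
to((526,53,203),(513.7,-1,203))
for n in('side','top'):
    f=r.grab_frame(n);save(f,n+'3')
    b=(260,80,380,240) if n=='side' else (180,200,300,320)
    cv2.imwrite('pics/%s3z.png'%n,cv2.resize(f['color'][b[1]:b[3],b[0]:b[2],::-1],None,fx=4,fy=3.75 if n=='side' else 4,interpolation=cv2.INTER_CUBIC))
"
```

```text
t 5.15 pos [503.65 254.48 201.21] rot [-3.1409e+00 -7.0000e-04  2.6752e+00] F [ 0.3  -0.09 -1.07] op 0.202
(526, 53, 203) shift [-110.57 -169.91   -1.75]
(513.7, -1, 203) shift [-123.87 -223.67   -1.72]
level turn [-0.04 -0.04  0.  ]
```

View pics/side3z.png

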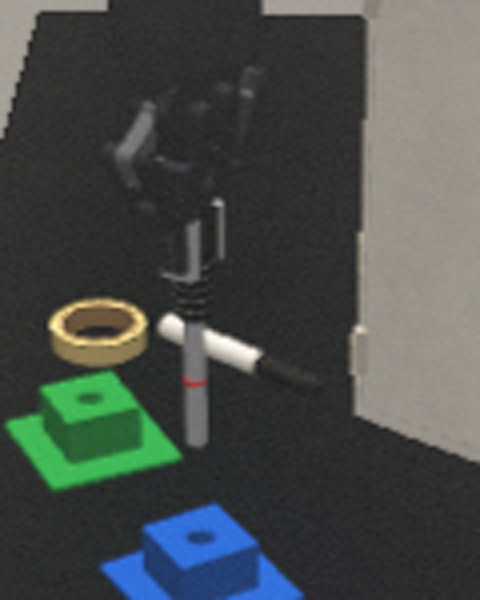

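The rod is out of the stand, hanging upright with its tip at about (309,198). Next I'll move it above the far cartridge.

play_rows --moves '[[[0,0,0],[-8,-12,-2],0],[[0,0,0],[-22,-34,-2],0],[[0,0,0],[-40,-62,-2],0],[[0,0,0],[-58,-90,-2],0],[[0,0,0],[-76,-117,-2],0],[[0,0,0],[-92,-142,-2],0],[[0,0,0],[-104,-160,-2],0],[[0,0,0],[-110.5,-170,-2],0],[[0,0,0],[-110.5,-170,-2],0],[[0,0,0],[-110.5,-170,-2],0],[[0,0,0],[-110.5,-170,-2],0],[[0,0,0],[-110.5,-170,-2],0]]'

```text
clock: 6.45
eef_pos: [525.9, 53.8, 203.2]
tcp_rot: [-3.141, -0.001, 2.676]
contact_force: [0.1, 0.1, 0.5]
opening: 0.199
```

```bash
python3 -c "
from h import *
to((526,53,181))
for n in('side','top'):
    f=r.grab_frame(n);save(f,n+'4')
    b=(260,160,380,310) if n=='side' else (290,200,410,320)
    cv2.imwrite('pics/%s4z.png'%n,cv2.resize(f['color'][b[1]:b[3],b[0]:b[2],::-1],None,fx=4,fy=4,interpolation=cv2.INTER_CUBIC))
    s=r.sense()['eef_pos']
    for dz in (-91.5,-46,0): print(n,dz,proj(f,s+[0,0,dz]))
"
```

```text
t 6.45 pos [525.86  53.84 203.19] rot [-3.1409e+00 -9.0000e-04  2.6764e+00] F [0.06 0.1  0.46] op 0.199
(526, 53, 181) shift [-0.52 -0.67 22.19]
level turn [-0.04 -0.05  0.  ]
side -91.5 [[314.99051117 254.02444286]]
side -46 [[314.75662618 235.63346379]]
side 0 [[314.50654241 215.96873289]]
top -91.5 [[340.59984072 253.65364401]]
top -46 [[341.51964425 249.50892755]]
top 0 [[342.52855324 244.96269396]]
```

View pics/side4z.png

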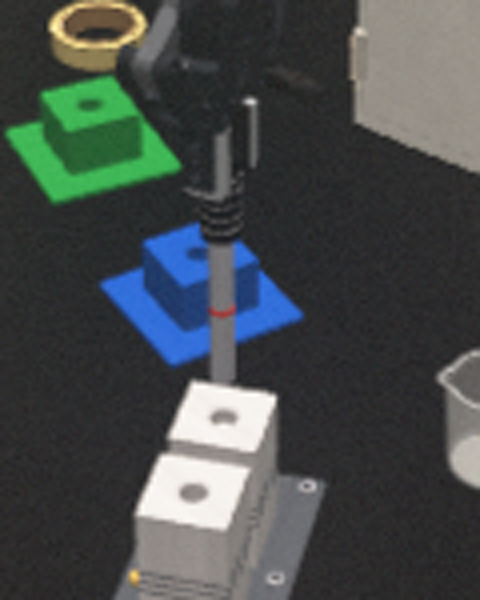

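View pics/top4z.png

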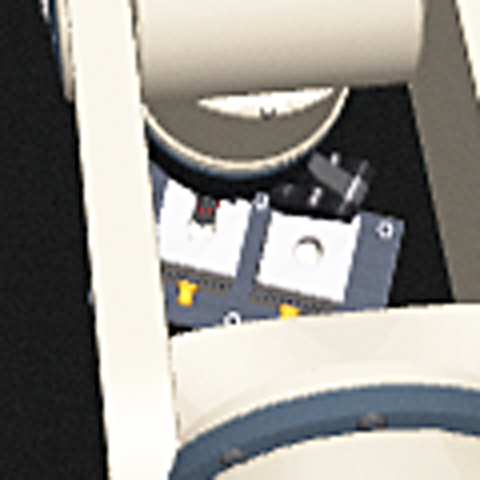

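The rod tip sits over the far bore. In the side view the tip is at (315.3,255) and the bore at (315.6,264), so I'll move in gently.

play_rows --moves '[[[0,0,0],[-0.6,-0.7,4],0],[[0,0,0],[-0.6,-0.7,9],0],[[0,0,0],[-0.6,-0.7,14],0],[[0,0,0],[-0.6,-0.7,17],0],[[0,0,0],[-0.6,-0.7,19],0],[[0,0,0],[-0.6,-0.7,21],0],[[0,0,0],[-0.6,-0.7,22],0],[[0,0,0],[-0.6,-0.7,23],0],[[0,0,0],[-0.6,-0.7,24],0],[[0,0,0],[-0.6,-0.7,25],0]]'

```text
clock: 7.55
eef_pos: [526.1, 52.8, 178.2]
tcp_rot: [-3.141, -0.001, 2.676]
contact_force: [0.1, 0.1, -1.4]
opening: 0.208
```

```bash
python3 -c "
from h import *
to((526.1,52.9,174))
f=r.grab_frame('side');save(f,'side5')
cv2.imwrite('pics/side5z.png',cv2.resize(f['color'][180:310,260:380,::-1],None,fx=4.5,fy=4.5,interpolation=cv2.INTER_CUBIC))
"
```

```text
t 7.55 pos [526.14  52.77 178.21] rot [-3.1409e+00 -7.0000e-04  2.6762e+00] F [ 0.07  0.06 -1.35] op 0.208
(526.1, 52.9, 174) shift [0.09 0.1  4.21]
level turn [-0.04 -0.04  0.  ]
```

View pics/side5z.png

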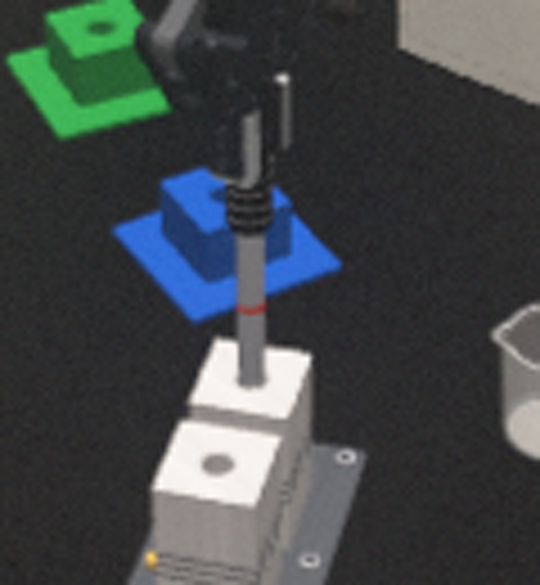

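The tip is at the mouth (zoomed (252,383)), with no contact force. I'll continue down in 1 mm rows.

play_rows --moves '[[[0,0,0],[0,0,1],0],[[0,0,0],[0,0,2],0],[[0,0,0],[0,0,3],0],[[0,0,0],[0,0,4],0],[[0,0,0],[0,0,4],0]]'

```text
clock: 8.1
eef_pos: [526.0, 52.8, 173.9]
tcp_rot: [-3.141, -0.001, 2.676]
contact_force: [-0.1, 1.3, -1.4]
opening: 0.201
```

play_rows --moves '[[[0,0,0],[0,0,1],0],[[0,0,0],[0,0,2],0],[[0,0,0],[0,0,3],0],[[0,0,0],[0,0,4],0],[[0,0,0],[0,0,4],0]]'

```text
clock: 8.6
eef_pos: [526.1, 52.7, 170.0]
tcp_rot: [-3.141, -0.001, 2.676]
contact_force: [0.5, 0.6, 1.4]
opening: 0.204
```

play_rows --moves '[[[0,0,0],[0,0,1],0],[[0,0,0],[0,0,2],0],[[0,0,0],[0,0,3],0],[[0,0,0],[0,0,4],0],[[0,0,0],[0,0,5],0],[[0,0,0],[0,0,6],0],[[0,0,0],[0,0,7],0],[[0,0,0],[0,0,8],0]]'

```text
clock: 9.4
eef_pos: [526.2, 52.8, 162.0]
tcp_rot: [-3.141, -0.001, 2.676]
contact_force: [-0.5, -0.0, 5.0]
opening: 0.199
```

play_rows --moves '[[[0,0,0],[0,0,1],0],[[0,0,0],[0,0,2],0],[[0,0,0],[0,0,3],0],[[0,0,0],[0,0,4],0],[[0,0,0],[0,0,5],0],[[0,0,0],[0,0,6],0],[[0,0,0],[0,0,7],0],[[0,0,0],[0,0,8],0]]'

```text
clock: 10.2
eef_pos: [526.2, 52.8, 153.9]
tcp_rot: [-3.141, -0.001, 2.676]
contact_force: [-1.0, -0.2, 4.6]
opening: 0.205
```

play_rows --moves '[[[0,0,0],[0,0,1],0],[[0,0,0],[0,0,2],0],[[0,0,0],[0,0,3],0],[[0,0,0],[0,0,4],0]]'

```text
clock: 10.6
eef_pos: [526.2, 52.8, 149.9]
tcp_rot: [-3.141, -0.001, 2.676]
contact_force: [-0.4, 0.1, 4.2]
opening: 0.206
```

play_rows --moves '[[[0,0,0],[0,0,0.7],0],[[0,0,0],[0,0,1.4],0]]'

```text
clock: 10.8
eef_pos: [526.2, 52.8, 148.4]
tcp_rot: [-3.141, -0.001, 2.676]
contact_force: [-0.4, -0.0, 4.6]
opening: 0.207
```

play_rows --moves '[[[0,0,0],[0,0,0.7],0],[[0,0,0],[0,0,1.4],0]]'

```text
clock: 11.0
eef_pos: [526.2, 52.8, 146.9]
tcp_rot: [-3.141, -0.001, 2.676]
contact_force: [-0.1, 0.3, 3.8]
opening: 0.205
```

play_rows --moves '[[[0,0,0],[0,0,0.5],0],[[0,0,0],[0,0,1],0]]'

```text
clock: 11.2
eef_pos: [526.2, 52.8, 145.9]
tcp_rot: [-3.141, -0.001, 2.676]
contact_force: [1.2, 0.5, 4.8]
opening: 0.203
```

play_rows --moves '[[[0,0,0],[0,0,0.5],0],[[0,0,0],[0,0,1],0]]'

```text
clock: 11.4
eef_pos: [526.2, 52.8, 144.9]
tcp_rot: [-3.141, -0.001, 2.676]
contact_force: [0.2, -0.4, 5.0]
opening: 0.207
```

play_rows --moves '[[[0,0,0],[0,0,0.4],0],[[0,0,0],[0,0,0.8],0]]'

```text
clock: 11.6
eef_pos: [526.3, 52.8, 144.1]
tcp_rot: [-3.141, -0.001, 2.676]
contact_force: [-0.7, -0.2, 4.3]
opening: 0.199
```

play_rows --moves '[[[0,0,0],[0,0,0.5],0],[[0,0,0],[0,0,1],0]]'

```text
clock: 11.8
eef_pos: [526.2, 52.8, 143.0]
tcp_rot: [-3.141, -0.001, 2.676]
contact_force: [0.3, -0.4, 4.6]
opening: 0.2
```

play_rows --moves '[[[0,0,0],[0,0,0.4],0],[[0,0,0],[0,0,0.8],0]]'

```text
clock: 12.0
eef_pos: [526.3, 52.8, 142.2]
tcp_rot: [-3.141, -0.0, 2.676]
contact_force: [-0.4, -0.8, 6.2]
opening: 0.205
```

play_rows --moves '[[[0,0,0],[0,0,0.4],0],[[0,0,0],[0,0,0.8],0]]'

```text
clock: 12.2
eef_pos: [526.6, 52.8, 141.8]
tcp_rot: [-3.141, 0.0, 2.676]
contact_force: [0.3, -0.6, 9.2]
opening: 0.204
```

play_rows --moves '[[[0,0,0],[0,0,0.2],0],[[0,0,0],[0,0,0.4],0]]'

```text
clock: 12.4
eef_pos: [526.9, 52.8, 141.7]
tcp_rot: [-3.142, 0.001, 2.676]
contact_force: [-1.2, -0.8, 10.2]
opening: 0.202
```

```bash
python3 -c "
from h import *
to((526.1,52.9,205))
f=r.grab_frame('side');save(f,'side6')
cv2.imwrite('pics/side6z.png',cv2.resize(f['color'][180:310,260:380,::-1],None,fx=4.5,fy=4.5,interpolation=cv2.INTER_CUBIC))
"
```

```text
t 12.4 pos [526.87  52.76 141.73] rot [-3.1415e+00  6.0000e-04  2.6764e+00] F [-1.18 -0.76 10.24] op 0.202
(526.1, 52.9, 205) shift [  0.71  -0.23 -63.27]
level turn [-0.    0.03 -0.  ]
```

View pics/side6z.png

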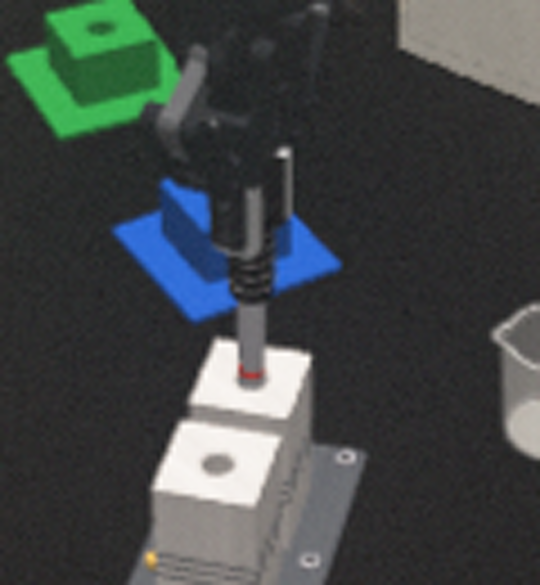

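play_rows --moves '[[[0,0,0],[0.7,0,0.4],0],[[0,0,0],[0.7,0,0.6],0],[[0,0,0],[0.7,0,0.6],0]]'

```text
clock: 12.75
eef_pos: [526.7, 52.9, 141.7]
tcp_rot: [3.141, 0.002, 2.676]
contact_force: [-1.6, -2.3, 9.1]
opening: 0.203
```

play_rows --moves '[[[0,0,0],[0,0,0.6],0],[[0,0,0],[0,0,1.0],0],[[0,0,0],[0,0,1.4],0],[[0,0,0],[0,0,1.4],0]]'

```text
clock: 13.15
eef_pos: [527.4, 52.8, 141.2]
tcp_rot: [3.141, 0.003, 2.677]
contact_force: [0.3, -1.3, 12.3]
opening: 0.204
```

This is a hard stop: 12 N at a depth of about 38 mm, with the red ring visible at zoomed (251,375). So the far cartridge holds the old disc. I'll withdraw and go to the near one.

play_rows --moves '[[[0,0,0],[0.5,0,-2],0],[[0,0,0],[1,-0.5,-8],0],[[0,0,0],[1,-0.5,-18],0],[[0,0,0],[1,-0.5,-30],0],[[0,0,0],[1,-0.5,-43],0],[[0,0,0],[1,-0.5,-55],0],[[0,0,0],[1,-0.5,-62],0],[[0,0,0],[1,-0.5,-64],0],[[0,0,0],[1,-0.5,-64],0],[[0,0,0],[1,-0.5,-64],0]]'

```text
clock: 14.15
eef_pos: [525.8, 52.9, 204.7]
tcp_rot: [3.141, 0.002, 2.677]
contact_force: [-0.1, -0.6, -1.1]
opening: 0.202
```

```bash
python3 -c "
from h import *
to((513.8,-1.2,203))
f=r.grab_frame('side');save(f,'side7')
cv2.imwrite('pics/side7z.png',cv2.resize(f['color'][180:310,260:380,::-1],None,fx=4.5,fy=4.5,interpolation=cv2.INTER_CUBIC))
"
```

```text
t 14.15 pos [525.78  52.86 204.73] rot [3.1412e+00 2.4000e-03 2.6765e+00] F [-0.13 -0.6  -1.08] op 0.202
(513.8, -1.2, 203) shift [-13.53 -53.69   1.75]
level turn [0.02 0.14 0.  ]
```

View pics/side7z.png

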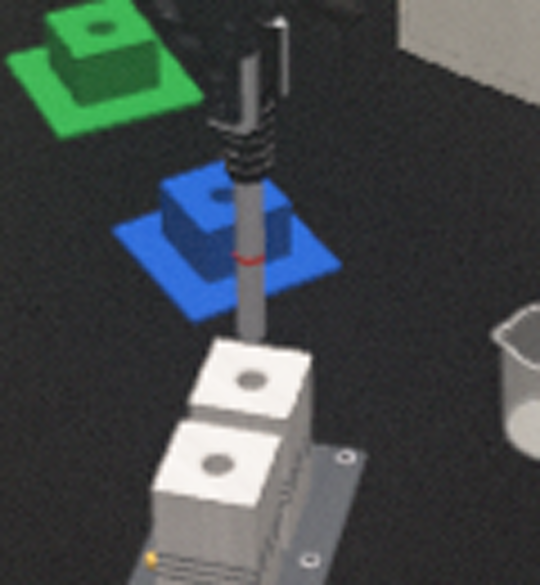

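The rod is still firmly held, with its tip above the far bore at zoomed (250,338). I'll move over the near bore (zoomed (218,464)).

play_rows --moves '[[[0,0.14,0],[-3,-12,1],0],[[0,0.14,0],[-7,-27,1],0],[[0,0.14,0],[-11,-42,1],0],[[0,0.14,0],[-13.7,-54,1],0],[[0,0.14,0],[-13.7,-54,1],0],[[0,0.14,0],[-13.7,-54,4],0],[[0,0.14,0],[-13.7,-54,8],0],[[0,0.14,0],[-13.7,-54,12],0],[[0,0.14,0],[-13.7,-54,16],0],[[0,0.14,0],[-13.7,-54,18],0],[[0,0.14,0],[-13.7,-54,18],0]]'

```text
clock: 15.3
eef_pos: [513.6, -1.4, 186.2]
tcp_rot: [-3.142, -0.001, 2.677]
contact_force: [0.1, -0.5, -0.1]
opening: 0.2
```

```bash
python3 -c "
from h import *
to((513.8,-1.6,174))
f=r.grab_frame('side');save(f,'side8')
cv2.imwrite('pics/side8z.png',cv2.resize(f['color'][180:310,260:380,::-1],None,fx=4.5,fy=4.5,interpolation=cv2.INTER_CUBIC))
"
```

```text
t 15.3 pos [513.62  -1.38 186.2 ] rot [-3.1415e+00 -8.0000e-04  2.6769e+00] F [ 0.06 -0.5  -0.09] op 0.2
(513.8, -1.6, 174) shift [-0.27 -0.12 12.2 ]
level turn [-0.   -0.05  0.  ]
```

View pics/side8z.png

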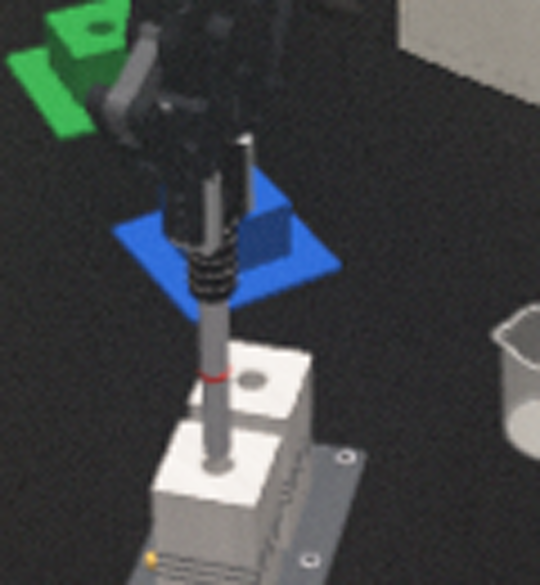

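The tip, at zoomed (217,459), is centred just above the near bore. I'll enter it.

play_rows --moves '[[[0,0,0],[-0.2,0,2],0],[[0,0,0],[-0.2,0,4],0],[[0,0,0],[-0.2,0,5.5],0],[[0,0,0],[-0.2,0,6.5],0],[[0,0,0],[-0.2,0,7.5],0],[[0,0,0],[-0.2,0,8.5],0],[[0,0,0],[-0.2,0,9.5],0],[[0,0,0],[-0.2,0,10.5],0],[[0,0,0],[-0.2,0,10.5],0]]'

```text
clock: 16.25
eef_pos: [513.8, -1.5, 175.8]
tcp_rot: [-3.142, -0.001, 2.677]
contact_force: [0.5, -0.5, -1.0]
opening: 0.207
```

play_rows --moves '[[[0,0,0],[0,0,1],0],[[0,0,0],[0,0,2],0],[[0,0,0],[0,0,3],0],[[0,0,0],[0,0,4],0],[[0,0,0],[0,0,5],0]]'

```text
clock: 16.75
eef_pos: [513.8, -1.5, 170.7]
tcp_rot: [3.142, -0.001, 2.677]
contact_force: [1.1, 0.2, -0.7]
opening: 0.204
```

Free entry. I'll push on, keeping the same caution where a false bottom could be.

play_rows --moves '[[[0,0,0],[0,0,1],0],[[0,0,0],[0,0,2],0],[[0,0,0],[0,0,3],0],[[0,0,0],[0,0,4],0],[[0,0,0],[0,0,5],0],[[0,0,0],[0,0,6],0],[[0,0,0],[0,0,7],0],[[0,0,0],[0,0,8],0]]'

```text
clock: 17.55
eef_pos: [514.2, -1.5, 163.1]
tcp_rot: [3.141, 0.0, 2.677]
contact_force: [-0.7, -0.4, 4.3]
opening: 0.2
```

play_rows --moves '[[[0,0,0],[0,0,1],0],[[0,0,0],[0,0,2],0],[[0,0,0],[0,0,3],0],[[0,0,0],[0,0,4],0],[[0,0,0],[0,0,5],0],[[0,0,0],[0,0,6],0],[[0,0,0],[0,0,7],0],[[0,0,0],[0,0,8],0]]'

```text
clock: 18.35
eef_pos: [514.3, -1.5, 155.0]
tcp_rot: [3.141, 0.0, 2.677]
contact_force: [-0.2, -0.2, 3.9]
opening: 0.199
```

play_rows --moves '[[[0,0,0],[0,0,1],0],[[0,0,0],[0,0,2],0],[[0,0,0],[0,0,3],0],[[0,0,0],[0,0,4],0],[[0,0,0],[0,0,5],0]]'

```text
clock: 18.85
eef_pos: [514.3, -1.5, 149.9]
tcp_rot: [3.141, 0.0, 2.677]
contact_force: [-0.0, 0.8, 4.7]
opening: 0.199
```

play_rows --moves '[[[0,0,0],[0,0,0.8],0],[[0,0,0],[0,0,1.6],0],[[0,0,0],[0,0,2.4],0]]'

```text
clock: 19.15
eef_pos: [514.3, -1.5, 147.5]
tcp_rot: [3.141, 0.0, 2.677]
contact_force: [-0.1, 0.4, 4.1]
opening: 0.205
```

play_rows --moves '[[[0,0,0],[0,0,0.7],0],[[0,0,0],[0,0,1.4],0],[[0,0,0],[0,0,2.1],0]]'

```text
clock: 19.45
eef_pos: [514.3, -1.5, 145.3]
tcp_rot: [3.141, 0.0, 2.677]
contact_force: [0.3, -0.1, 3.9]
opening: 0.21
```

play_rows --moves '[[[0,0,0],[0,0,0.7],0],[[0,0,0],[0,0,1.4],0],[[0,0,0],[0,0,2.1],0]]'

```text
clock: 19.75
eef_pos: [514.3, -1.5, 143.2]
tcp_rot: [3.141, 0.0, 2.677]
contact_force: [-1.1, 0.0, 4.0]
opening: 0.205
```

play_rows --moves '[[[0,0,0],[0,0,0.7],0],[[0,0,0],[0,0,1.4],0],[[0,0,0],[0,0,2.1],0]]'

```text
clock: 20.05
eef_pos: [514.3, -1.5, 141.0]
tcp_rot: [3.141, 0.0, 2.677]
contact_force: [0.4, 0.3, 3.4]
opening: 0.201
```

play_rows --moves '[[[0,0,0],[0,0,0.8],0],[[0,0,0],[0,0,1.6],0],[[0,0,0],[0,0,2.4],0]]'

```text
clock: 20.35
eef_pos: [514.3, -1.5, 138.5]
tcp_rot: [3.141, 0.0, 2.677]
contact_force: [0.1, -0.6, 3.4]
opening: 0.201
```

play_rows --moves '[[[0,0,0],[0,0,1],0],[[0,0,0],[0,0,2],0],[[0,0,0],[0,0,3],0],[[0,0,0],[0,0,4],0],[[0,0,0],[0,0,5],0],[[0,0,0],[0,0,6],0]]'

```text
clock: 20.95
eef_pos: [514.3, -1.5, 132.4]
tcp_rot: [3.141, 0.0, 2.677]
contact_force: [-0.1, -0.2, 4.9]
opening: 0.206
```

play_rows --moves '[[[0,0,0],[0,0,0.6],0],[[0,0,0],[0,0,1.2],0],[[0,0,0],[0,0,1.8],0]]'

```text
clock: 21.25
eef_pos: [514.3, -1.5, 130.6]
tcp_rot: [3.141, 0.0, 2.677]
contact_force: [-0.9, -0.6, 4.4]
opening: 0.205
```

play_rows --moves '[[[0,0,0],[0,0,0.6],0],[[0,0,0],[0,0,1.2],0]]'

```text
clock: 21.45
eef_pos: [514.3, -1.5, 129.4]
tcp_rot: [3.141, 0.0, 2.677]
contact_force: [-0.0, 0.2, 3.7]
opening: 0.201
```

play_rows --moves '[[[0,0,0],[0,0,0.6],0],[[0,0,0],[0,0,1.2],0]]'

```text
clock: 21.65
eef_pos: [514.3, -1.5, 128.1]
tcp_rot: [3.141, 0.0, 2.677]
contact_force: [-0.9, 0.2, 4.0]
opening: 0.204
```

play_rows --moves '[[[0,0,0],[0,0,0.5],0],[[0,0,0],[0,0,1],0]]'

```text
clock: 21.85
eef_pos: [514.3, -1.5, 127.0]
tcp_rot: [3.141, 0.0, 2.677]
contact_force: [0.6, 0.5, 3.6]
opening: 0.204
```

play_rows --moves '[[[0,0,0],[0,0,0.5],0],[[0,0,0],[0,0,1],0]]'

```text
clock: 22.05
eef_pos: [514.3, -1.5, 126.0]
tcp_rot: [3.141, 0.0, 2.677]
contact_force: [0.0, 0.2, 4.1]
opening: 0.208
```

play_rows --moves '[[[0,0,0],[0,0,0.5],0],[[0,0,0],[0,0,1],0]]'

```text
clock: 22.25
eef_pos: [514.3, -1.5, 124.9]
tcp_rot: [3.141, 0.0, 2.677]
contact_force: [-1.2, 0.2, 4.0]
opening: 0.203
```

play_rows --moves '[[[0,0,0],[0,0,0.5],0],[[0,0,0],[0,0,1],0]]'

```text
clock: 22.45
eef_pos: [514.3, -1.5, 123.9]
tcp_rot: [3.141, 0.0, 2.677]
contact_force: [-0.2, 0.1, 3.3]
opening: 0.2
```

play_rows --moves '[[[0,0,0],[0,0,0.5],0],[[0,0,0],[0,0,1],0]]'

```text
clock: 22.65
eef_pos: [514.3, -1.5, 122.9]
tcp_rot: [3.141, 0.0, 2.677]
contact_force: [-0.4, 0.1, 2.9]
opening: 0.198
```

play_rows --moves '[[[0,0,0],[0,0,0.5],0],[[0,0,0],[0,0,1],0]]'

```text
clock: 22.85
eef_pos: [514.3, -1.5, 121.8]
tcp_rot: [3.141, 0.0, 2.677]
contact_force: [-0.8, -0.2, 4.3]
opening: 0.205
```

play_rows --moves '[[[0,0,0],[0,0,0.5],0],[[0,0,0],[0,0,1],0]]'

```text
clock: 23.05
eef_pos: [514.5, -1.6, 121.0]
tcp_rot: [3.141, 0.001, 2.677]
contact_force: [0.1, -0.2, 7.6]
opening: 0.205
```

play_rows --moves '[[[0,0,0],[0,0,0.5],0],[[0,0,0],[0,0,1],0]]'

```text
clock: 23.25
eef_pos: [514.8, -1.6, 120.6]
tcp_rot: [3.141, 0.001, 2.677]
contact_force: [-2.6, 0.0, 13.3]
opening: 0.202
```

play_rows --moves '[[[0,0,0],[0,0,1.2],0],[[0,0,0],[0,0,1.5],0],[[0,0,0],[0,0,1.5],0],[[0,0,0],[0,0,1.5],0]]'

```text
clock: 23.65
eef_pos: [515.1, -1.5, 120.2]
tcp_rot: [3.141, 0.002, 2.677]
contact_force: [-3.6, 1.4, 16.9]
opening: 0.201
```

```bash
python3 -c "
from h import *
to((514.8,-1.6,120))
f=r.grab_frame('side');save(f,'side9');print(r.sense()['contact_force'])
cv2.imwrite('pics/side9z.png',cv2.resize(f['color'][200:330,260:380,::-1],None,fx=4.5,fy=4.5,interpolation=cv2.INTER_CUBIC))
"
```

```text
t 23.65 pos [515.05  -1.48 120.2 ] rot [3.1405e+00 1.6000e-03 2.6770e+00] F [-3.6   1.38 16.91] op 0.201
(514.8, -1.6, 120) shift [ 0.17 -0.22  0.2 ]
level turn [0.06 0.09 0.  ]
[-4.01683403  0.45311266 17.40328786]
```

View pics/side9z.png

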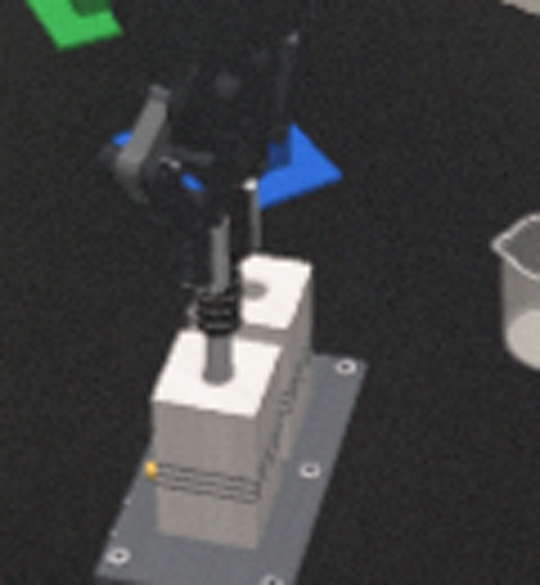

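The rod bottomed hard at about 59 mm with 17 N, and the ring is hidden inside the near cartridge. I'll release.

play_rows --moves '[[[0,0,0],[0,0,0.8],0.3],[[0,0,0],[0,0,0.5],0.5],[[0,0,0],[0,0,0],0.8],[[0,0,0],[0,0,0],1],[[0,0,0],[0,0,0],1],[[0,0,0],[0,0,0],1],[[0,0,0],[0,0,0],1],[[0,0,0],[0,0,0],1],[[0,0,0],[0,0,0],1]]'

```text
clock: 24.6
eef_pos: [515.1, -1.5, 120.2]
tcp_rot: [3.141, 0.002, 2.677]
contact_force: [-0.2, -0.0, 1.1]
opening: 1.005
```

```bash
python3 -c "
from h import *
to((514,-1.6,230))
f=r.grab_frame('side');save(f,'side10')
cv2.imwrite('pics/side10z.png',cv2.resize(f['color'][200:330,260:380,::-1],None,fx=4.5,fy=4.5,interpolation=cv2.INTER_CUBIC))
"
```

```text
t 24.6 pos [515.08  -1.49 120.21] rot [3.1405e+00 1.7000e-03 2.6769e+00] F [-0.2  -0.03  1.05] op 1.005
(514, -1.6, 230) shift [   0.74   -0.46 -109.8 ]
level turn [0.06 0.1  0.  ]
```

View pics/side10z.png

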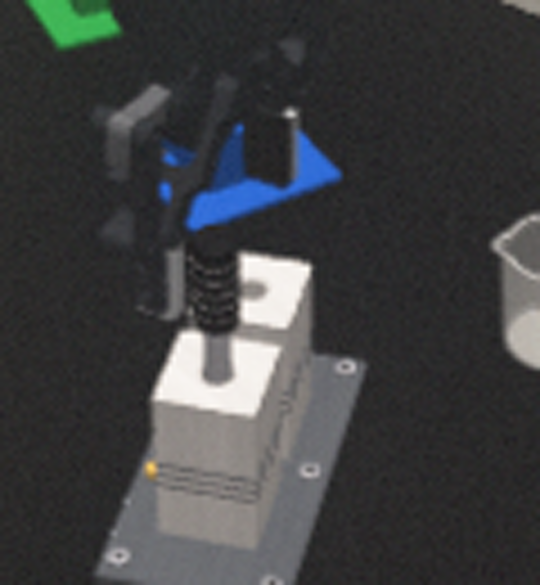

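The jaws are open and the rod stands upright in the near cartridge, with the handle at zoomed (213,285). I'll retreat straight up.

play_rows --moves '[[[0,0,0],[0,0,-10],1],[[0,0,0],[0,0,-25],1],[[0,0,0],[0,0,-45],1],[[0,0,0],[0,0,-70],1],[[0,0,0],[0,0,-95],1],[[0,0,0],[0,0,-115],1],[[0,0,0],[0,0,-125],1],[[0,0,0],[0,0,-125],1],[[0,0,0],[0,0,-125],1],[[0,0,0],[0,0,-125],1]]'

```text
clock: 25.65
eef_pos: [514.1, -1.5, 244.1]
tcp_rot: [3.141, -0.0, 2.677]
contact_force: [0.2, -0.4, 0.2]
opening: 1.003
```

```bash
python3 -c "
from h import *
to((514,-1.6,230))
f=r.grab_frame('side');save(f,'side11')
cv2.imwrite('pics/side11z.png',cv2.resize(f['color'][200:330,260:380,::-1],None,fx=4.5,fy=4.5,interpolation=cv2.INTER_CUBIC))
"
```

```text
t 25.65 pos [514.15  -1.51 244.08] rot [ 3.1413 -0.      2.6769] F [ 0.18 -0.35  0.24] op 1.003
(514, -1.6, 230) shift [ 0.09 -0.15 14.08]
level turn [ 0.01 -0.   -0.  ]
```

View pics/side11z.png

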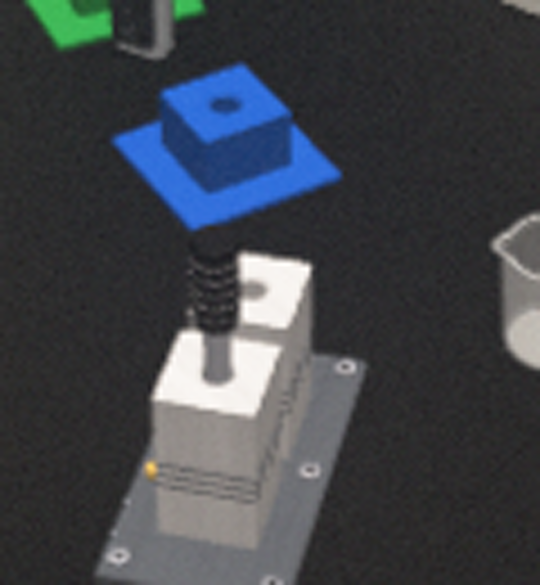

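View pics/side11.png

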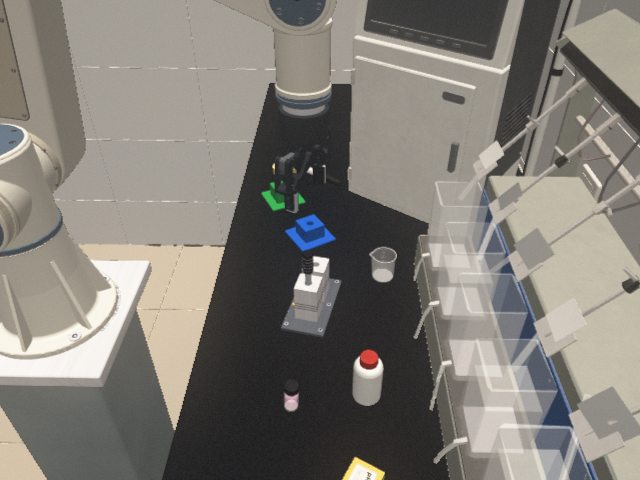

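The rod stands in the near cartridge with its handle at (308,263) and the ring hidden. The arm is clear, and the beaker (383,263), bottle (367,380) and vial (291,396) are where they started.

```bash
python3 -c "
from h import *
print(r.sign_off())"
```

```text
the job is handed in; nothing more can be done
None
```

The rod now stands pressed home in the good cartridge, which is the one farther from the blue stand. I let go, raised the arm clear and handed the job in at about 26 s.

- **First cartridge tried (nearer the stand):** the rod stopped hard at about 38 mm with a reading of 12 N. The red ring was still showing, so this is the one with the old disc. I withdrew the rod; its new disc stays pushed down there.
- **Good cartridge:** the disc slid with about 4 N of drag and bottomed hard at about 59 mm. I pressed until the force held at about 17 N, a little over the 15 N asked for. The ring was out of sight.
- **Force readings:** the highest was 17.4 N, under the 25 N limit. I only saw the force at the end of each move, so brief peaks in between were not seen.
- **Last picture, before hand-in:** the rod stands upright with the ring hidden. The gripper is clear, and the beaker, bottle and vial are where they started.

One early check disagreed: triangulating the top of the handle gave a height about 10 mm too low, because I picked a dark edge in the side view. I used the stated rod length for that height instead. The grasp and both bore entries went in cleanly.

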